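# Set a balloon inflator's fill-time dial four clicks longer and test the nozzle

## Robot

A 6-joint arm with a two-finger parallel gripper is mounted at the origin on the work surface. World frame = base frame: x ahead of the robot, y to its left, z up, the work surface at z = 0. Lengths are in mm, angles in degrees, forces in N, time in s.
With the tool pointing down it reaches from about 300 to 850 mm from the base axis. Payload 4.2 kg.
Tool frame: the origin (TCP) lies between the finger pads; the fingertips stand 19 mm ahead of it and the grasp point (between the pads) is the TCP (env.tips_ahead is the distance from the TCP to the fingertips, in mm); z points along the fingers, y is the direction in which the jaws open and shut (so a half turn about z gives the same grasp; the last joint's range is limited). The gripper opens to 91 mm and grips with 3 to 60 N. Pads are 32 mm wide; open, the fingers measure 118 mm over their backs; the gripper's body (76 mm by 178 mm) begins 60 mm behind the grasp point.
Start: joints at [74.427, 18.312, 89.639, -0, 72.044, -1.146], TCP at [143.261, 556.882, 232.976] pointing down, gripper open.
Joint ranges: [-177.97, 177.97], [-48.28, 115.42], [12.27, 149.76], [-77.06, 257.06], [2.81, 150.46], [-146.56, 146.56]. Speed limits (degrees/s): [147.25, 147.25, 180, 180, 180, 180].

## Interface

Orientations are given as [roll, pitch, yaw] about the fixed x, y, z axes, in that order (R = Rz(yaw) Ry(pitch) Rx(roll)).
In Python, from workcell import telemetry, viewer, job_done, env gives the robot as it stands. The module is installed in compiled form; this text tells all that it offers.
- The arm moves only by the shell command python3 -m jog 'ROWS' [FORCE]. ROWS is JSON, a list of rows, each a list of 3 entries, a list of its own where there are three numbers: the shift along the tool's x, y, z in cm, then the turn about the tool's z in degrees, then the opening, from 0 (shut) to 1 (fully open). A call has 1 to 10 rows; each row shifts and turns the pose as measured when the row begins, along the tool's axes as they then stand; what a row does not reach is not made up. A row lasts 1/8 s, in which the tool goes at most 62.5 mm and 10.7 degrees, less where a joint would pass 70% of its speed; a pose out of reach is approached as far as the arm can. A call is refused whole if a number of a shift passes 6.25 or a number of a turn 10.7, either way. A call with a gripper value outside its range is refused whole. The fingers move at their own pace and stop on an object; FORCE is the grip in N (left out, the last holds). Time passes only in rows, so rows that do not move let the fingers close. It gives the time, the measured TCP pose, the force and the opening at its end, in the units of the state.
- telemetry.state(): the state, without advancing time (a new reading comes with each control period).
- viewer.grab_frame(name): name is "scene" or "top" or "wrist"; returns a dict with "color" (384x512x3 uint8, red, green, blue), "K" (3x3 intrinsics, pixels), "rvec" (rotation vector, rad) and "tvec" (3), from world to camera coordinates, as OpenCV has them. Camera axes: x right, y down, z forward; pixel columns grow to the right and rows downward; lengths in mm; the calibration is good to about 2 mm. A picture is of the moment at which its call begins. There is no depth.
- job_done(): hands the job in, once; it reports no verdict.
The state is a dict: "time_s": time; "qpos": joint angles; "qvel": joint speeds; "effort": joint torques, N m; "ee_pos": TCP position; "ee_rot": TCP orientation; "force": force on the tool from outside, world axes, zero at the start; "torque": the same for the moment, N m; "gripper_width": finger opening in mm.
Only numpy, scipy, OpenCV 4.12 (cv2) and the standard library are available. Lean on these libraries where they do the work, as an engineer would, in place of code of your own. Each camera call takes 0.05 s, during which the arm holds its last target. There are 200 camera calls.

## Task

The balloons for the arch are coming out too small: with a fingertip pushing against one side of its grip bar, never pinching the bar, turn the inflator's fill-time dial clockwise by exactly four clicks from where it stands. Then press the nozzle next to the dial fully down with a fingertip, to try a burst of air, and let it spring back up. Leave the other nozzle alone and do not move the ribbon spool, the star, the cake stand or the cup.

Things in the scene. Friction and masses are not known exactly. Their poses are not given: they have to be found in the camera images.
- dial (a joint): Fill-time dial angle (rad), growing clockwise seen from above. Twelve click stops 24 degrees (0.4189 rad) apart, at 0 to 4.608, end stops just beyond. Starts in one of the stops 0.419 to 1.676. It centres itself in a stop; resistance is greatest on leaving a stop (about 0.09 N m, 3 N at the bar's end) and falls to nothing half-way, where it snaps into the next stop: one click.
- dial_centre (a point): Centre of the top of the dial's grip bar, on its upright axis, 184 mm above the table. Dial: round grey skirt 68 mm across, 1 to 8 mm above the inflator's top; across it a black grip bar 64 mm long, 14 mm thick, rising to 32 mm above the inflator's top. Only the pointer half has a white line on top. x points to the pointer end and turns with the dial; z up. Ticks on the plate mark the stops.
- dial_pointer (a point): Top of the bar's pointer end, 32 mm from dial_centre along its x axis: the end with the white line. It swings round with the dial.
- bar_side_a: The bar's long face (60 mm long, 8 to 29 mm above the inflator's top) on the left when looking from the dial's centre to its pointer end. Origin at its middle, 13.5 mm below the bar's top, 7 mm off the axis. Pushing it on the pointer half turns the dial clockwise; so does pushing bar_side_b on the other half.
- bar_side_b: The opposite long face of the grip bar (the -y side in the dial's frame), origin likewise at its middle.
- inflator: Electric balloon inflator: a white box 200 mm deep (x), 320 mm wide (y), 152 mm high, fixed on the table. Origin at the centre of its underside, z up, x pointing away from its front (with the rocker switch). On its flat top: the dial at x, y = -10, +95 mm, the near nozzle at 0, -25 mm, the far nozzle at 0, -105 mm.
- nozzle_near_top (a point): Centre of the flat top (13 mm across) of the upright black nozzle next to the dial, 120 mm from it along the inflator's -y, 52 mm above the inflator's top (204 mm above the table) when up.
- nozzle_near (a joint): How far the nozzle next to the dial is pressed down, in m: 0 up, 0.008 fully down. A spring pushes it up: 1.5 N at the start of its travel, 5 N fully down.
- nozzle_far_top (a point): Centre of the flat top of the other nozzle, the same in shape, 80 mm beyond the near one, away from the dial. Not to be used.
- nozzle_far (a joint): How far the other nozzle is pressed down, in m (0 to 0.008).
- ribbon_spool: Bystander: a loose spool of yellow ribbon with white flanges, 60 mm across and 40 mm high, upright on the table. Origin at the centre of its underside.
- star_topper: Bystander: a loose white star outline 85 mm across, standing on a small wooden foot 50 x 75 mm, 124 mm high in all. Origin at the centre of its underside.
- cake_stand: Bystander: a loose orange cake stand with sweets, 112 mm across and about 105 mm high. Origin at the centre of its underside.
- cup: Bystander: a loose clear plastic cup, 68 mm across and 85 mm high. Origin at the centre of its underside.

How it is judged:
By the outcome, as a careful person would: the job done as asked, in the order asked, and still so for the second after the job is handed in, with the robot touching nothing.
It also fails if it takes over 51 s, if anything falls off the work surface, if the arm or the gripper's body presses on something with over 40 N, if the wrist force passes 120 N, or if a joint passes its speed limit or range.

## Working session

There is one attempt and no reset: what is moved stays moved. The work goes in short steps, Python scripts to look and compute and a shell command to move; the robot and the scene stay as the last step left them, time stands still between calls to the robot, and variables do not carry over. Pictures are saved under pics/ and viewed, about 8 in all and at most 12, crops included, and the job is handed in when it is done.

```bash
mkdir -p pics; cat > h.py <<'E'
import numpy as np, cv2
from workcell import telemetry, viewer, env
def grab(n,f=None):
    d=viewer.grab_frame(n)
    if f: cv2.imwrite('pics/'+f,d['color'][:,:,::-1])
    np.savez('last_'+n,**{k:np.array(v) for k,v in d.items()})
    return d
def load(n): return np.load('last_'+n+'.npz')
def ray(d,u,v,z):
    R=cv2.Rodrigues(np.array(d['rvec'],float))[0];t=np.array(d['tvec'],float).ravel()
    c=-R.T@t; r=R.T@np.linalg.inv(d['K'])@np.array([u,v,1.])
    return c+r*(z-c[2])/r[2]
def proj(d,p):
    return cv2.projectPoints(np.array(p,float).reshape(-1,3),np.array(d['rvec'],float),np.array(d['tvec'],float),np.array(d['K'],float),None)[0].reshape(-1,2)
E
python3 - <<'E'
from h import *
a=grab('scene');b=grab('top')
cv2.imwrite('pics/a.png',cv2.resize(np.vstack([a['color'],b['color']])[:,:,::-1],(512,768))[:, :])
cv2.imwrite('pics/ab.png',cv2.resize(np.hstack([a['color'],b['color']])[:,:,::-1],(800,300),interpolation=cv2.INTER_AREA))
cv2.imwrite('pics/top.png',b['color'][:,:,::-1])
s=telemetry.state();print(s)
E
```

```text
{'time_s': 0.1, 'qpos': array([ 7.44275161e+01,  1.83477370e+01,  8.96963728e+01, -5.28528811e-04,
        7.20437640e+01, -1.14676557e+00]), 'qvel': array([-0.11457628, -0.11625971, -0.15848124,  0.07456649,  0.00057061,
       -0.02963164]), 'effort': array([ 7.51499720e-04, -4.13334167e+01, -2.32508683e+01,  7.28847762e-02,
        4.21332358e-02, -4.53568259e-05]), 'ee_pos': array([143.15047384, 556.48666435, 232.22736555]), 'ee_rot': array([-1.79912134e+02, -1.25622543e-03,  1.65574444e+02]), 'force': array([0.59257251, 0.23463294, 0.23431765]), 'torque': array([ 0.01954873,  0.01268741, -0.04859145]), 'gripper_width': 90.96646645658375}
```

View pics/top.png

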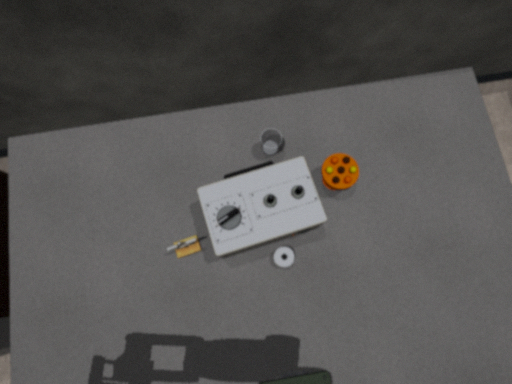

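View pics/ab.png

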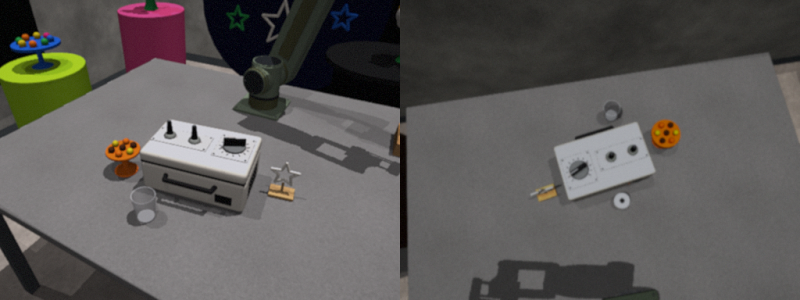

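Top view: the inflator is centred near (262,205), the dial at (230,217), the nozzles at (270,200) and (298,191). The star is at (186,246), the spool at (284,257), the cake stand at (340,170) and the cup at (271,142). Next I'll zoom in and measure.

```bash
python3 - <<'E'
from h import *
b=load('top');a=load('scene')
for n,u,v,z in [('dial',230,217,184),('nn',270,200,204),('nf',298,191,204),('star',186,246,20),('spool',284,257,40),('cake',340,170,90),('cup',271,142,40),('o',256,192,0)]: print(n,ray(b,u,v,z).round())
g=cv2.inRange(b['color'],(130,130,130),(255,255,255))
cs=cv2.findContours(g,cv2.RETR_EXTERNAL,cv2.CHAIN_APPROX_NONE)[0]
cs=[c for c in cs if 185<c[:,0,0].mean()<330 and 150<c[:,0,1].mean()<260];c=max(cs,key=cv2.contourArea)
box=cv2.boxPoints(cv2.minAreaRect(c));w=np.array([ray(b,*p,152)[:2] for p in box])
print(w.round(1),'c',w.mean(0).round(1))
for i in range(4):
  d=w[(i+1)%4]-w[i];print(np.hypot(*d).round(1),np.degrees(np.arctan2(d[1],d[0])).round(2))
top=cv2.resize(b['color'][180:250,192:302],None,fx=6,fy=6,interpolation=cv2.INTER_CUBIC)
cv2.imwrite('pics/z.png',top[:,:,::-1])
p=proj(a,ray(b,230,217,184))[0];print(p)
E
```

```text
dial [555.  99. 184.]
nn [579. -11. 204.]
nf [591. -87. 204.]
star [518. 252.  20.]
spool [436. -34.  40.]
cake [ 658. -240.   90.]
cup [798. -59.  40.]
o [654.  14.   0.]
[[ 656.2  185.7]
 [ 707.3 -136.7]
 [ 509.7 -156.8]
 [ 464.9  152.5]] c [584.5  11.2]
326.4 -81.01
198.6 -174.2
312.6 98.23
194.2 9.82
[298.94162152 174.90360821]
```

View pics/z.png

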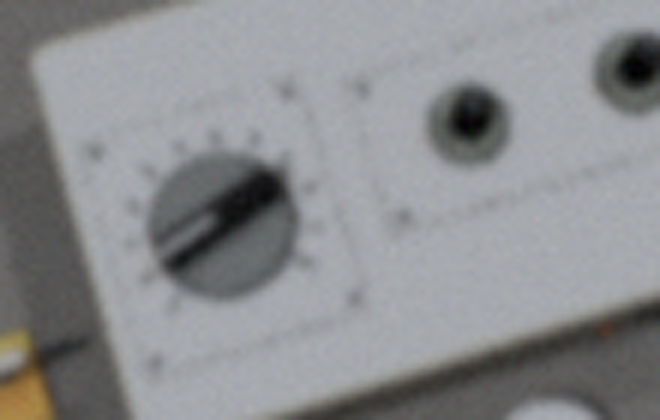

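The dial pointer is the lower-left end and appears to line up with the second of the 12 ticks, which is stop 1. I'll close the gripper, go to a hover and measure more precisely with the wrist camera.

```bash
python3 -m jog '[[[-4.2,-2.8,-1.5],0,0],[[-4.2,-2.8,-1.5],0,0],[[-4.2,-2.8,-1.5],0,0],[[-4.2,-2.8,-1],0,0],[[-4.2,-2.8,-1],0,0],[[-4.2,-2.8,-1],0,0],[[-4.2,-2.8,-0.5],0,0],[[-4.2,-2.8,0],0,0],[[-4.2,-2.8,0],0,0],[[0,0,0],0,0]]' 20
python3 - <<'E'
from h import *
b=load('top')
w=grab('wrist','w.png');s=telemetry.state();print(s['ee_pos'],s['ee_rot'],s['qpos'].round(1))
R=cv2.Rodrigues(w['rvec'])[0];print('cam',-R.T@w['tvec'].ravel())
d=ray(b,229.3,217.5,160);n=ray(b,270.2,200.7,156);print(d,n)
print(proj(w,[d,n]))
for u,v in [(175,308),(145,272),(130,237),(133,205),(150,172),(180,150)]:
  e=ray(b,192+u/6,180+v/6,153)-ray(b,229.3,217.5,153);print(np.degrees(np.arctan2(e[1],e[0])))
q0,q1=[ray(b,192+u/6,180+v/6,184) for u,v in [(275,180),(168,255)]];e=q1-q0;print('bar',np.degrees(np.arctan2(e[1],e[0])),np.hypot(*e[:2]))
E
```

```text
time_s: 1.35
ee_pos: [455.1, 207.8, 311.4]
ee_rot: [-179.5, -0.1, 165.7]
force: [0.1, -0.3, 0.1]
gripper_width: 0.3
[454.0523244  208.99836196 311.43799357] [-1.79572912e+02 -1.04745641e-01  1.65817466e+02] [ 23.6   9.3  90.6  -0.3  80.5 -52.2]
cam [391.69555134 226.95502502 463.04956186]
[558.57382236 101.92447746 160.        ] [586.73529939 -14.55070945 156.        ]
[[175.30825636 310.47684369]
 [ 77.73977    355.81431207]]
141.10355528790708
111.90350562233671
87.93789481403738
68.04399362046797
44.903725880025426
21.288917367716877
bar 116.22856257588208 56.728727926710555
```

View pics/w.png

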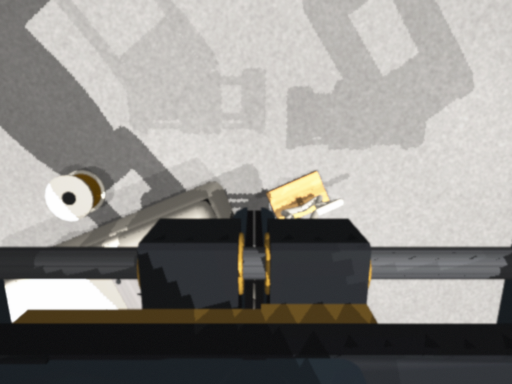

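The wrist camera shows only the inflator's corner and the fingers, because it looks ahead along tool +x. I'll move so that the dial is on the camera's side.

```bash
python3 -m jog '[[[-4.5,-1.5,0],0,0],[[-4.5,-1.5,0],0,0],[[-4.5,-1.5,0],0,0],[[-4.5,-1.5,0],0,0],[[-4.5,-1.5,0],0,0],[[0,0,0],0,0]]'
python3 - <<'E'
from h import *
w=grab('wrist','w2.png');s=telemetry.state();print(s['ee_pos'],s['ee_rot'],s['qpos'].round(1))
print(proj(w,[[558.6,102,160],[586.7,-14.5,204]]))
E
```

```text
time_s: 2.15
ee_pos: [655.1, 87.9, 309.2]
ee_rot: [-179.8, -0.5, 166.5]
force: [-0.1, 1.5, 0.5]
gripper_width: 0.8
[653.76433897  89.029715   309.71133847] [-179.79726195   -0.53025917  166.58128552] [  6.8  24.8  68.8  -0.   87.  -69.8]
[[241.60712319  73.80400903]
 [ 96.89723235 144.2807564 ]]
```

View pics/w2.png

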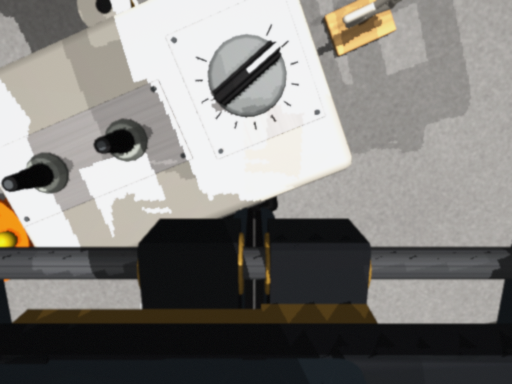

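The dial is clear here: skirt at about (247,75), white line at (248,70)–(280,42), near nozzle top at (104,144), far one at (11,184). Next I'll measure these.

```bash
python3 - <<'E'
from h import *
w=load('wrist');im=w['color']
hsv=cv2.cvtColor(im,cv2.COLOR_RGB2HSV)
# bar: black pixels near dial
m=np.zeros(im.shape[:2],np.uint8);cv2.circle(m,(247,75),44,255,-1)
dk=cv2.inRange(hsv,(0,0,0),(180,255,55))&m
n,l,st,ce=cv2.connectedComponentsWithStats(dk);i=1+st[1:,4].argmax();print('bar',st[i],ce[i])
g=cv2.inRange(hsv,(0,0,60),(180,255,170))&m
nz=np.zeros_like(g);nz[(l==i)]=255;allm=cv2.morphologyEx(g|nz|m*0,cv2.MORPH_CLOSE,np.ones((9,9)))
c=max(cv2.findContours(allm,0,1)[0],key=cv2.contourArea);e=cv2.fitEllipse(cv2.convexHull(c));print('skirt',e)
D=ray(w,*e[0],160);print('dial ctr',D, 'diam', e[1][0]/2, np.linalg.norm(ray(w,e[0][0]+e[1][0]/2,e[0][1],160)-D)*2)
wl=cv2.inRange(hsv,(0,0,190),(180,60,255))&cv2.circle(np.zeros_like(m),(247,75),44,255,-1)
n2,l2,s2,c2=cv2.connectedComponentsWithStats(wl)
for j in range(1,n2):
  if s2[j,4]>30:
    ys,xs=np.where(l2==j);P=np.array([ray(w,x,y,184)[:2] for x,y in zip(xs,ys)]);mu=P.mean(0);u,sv,vt=np.linalg.svd(P-mu,full_matrices=False);t=(P-mu)@vt[0]
    print('white',s2[j],mu.round(1),np.degrees(np.arctan2(vt[0,1],vt[0,0])).round(1),(t.min(),t.max()), 'dist from ctr',np.hypot(*(mu-D[:2])),np.degrees(np.arctan2(*(mu-D[:2])[::-1])))
for q in [(104,144),(11,184)]:print(ray(w,*q,204))
cr=cv2.resize(im[20:200,60:330],None,fx=2.9,fy=2.9,interpolation=cv2.INTER_CUBIC);cv2.imwrite('pics/c.png',cr[:,:,::-1])
for u,v in [(270,30),(289,42),(298,61),(296,82),(287,101),(273,117),(255,126),(236,124),(218,116),(205,100),(201,79),(208,59)]:
  p=ray(w,u,v,153)-D;print(np.degrees(np.arctan2(p[1],p[0])).round(1),np.hypot(*p[:2]).round(1))
E
```

```text
bar [ 213   42   67   65 1182] [243.00676819  77.73434856]
skirt ((247.00965881347656, 75.4900131225586), (78.98819732666016, 84.80415344238281), 30.031612396240234)
dial ctr [560.95056521 106.05931818 160.        ] diam 39.49409866333008 65.8679990608907
white [203  31  71  73 436] [545.9  92.4] 120.4 (np.float64(-30.027590064753383), np.float64(34.55743549526906)) dist from ctr 20.29416844529465 -137.71318251514404
white [247  42  34  30 202] [553.3 120.9] -63.7 (np.float64(-14.779693730776541), np.float64(15.338947068763604)) dist from ctr 16.740851893481164 117.22174524445994
white [222  48  70  72 413] [578.8 123.5] -54.2 (np.float64(-26.528749707457706), np.float64(38.165112524461186)) dist from ctr 24.92947520076675 44.26154825683501
white [273  67   8  13  47] [566.4 129. ] 4.9 (np.float64(-3.4612821087833754), np.float64(5.345289379741683)) dist from ctr 23.57465581166487 76.70464109237345
white [265  75  10   8  37] [569.4 122. ] -121.4 (np.float64(-4.023548883160327), np.float64(2.757426365999762)) dist from ctr 18.039189436977235 62.066093588700774
[587.74088317  -9.27319321 204.        ]
[599.98024614 -88.75736382 204.        ]
138.9 41.2
114.4 44.4
92.5 44.7
70.2 42.0
45.9 40.0
20.0 40.6
-4.4 42.1
-27.6 41.1
-51.4 41.8
-75.6 41.5
-100.4 39.6
-126.4 35.9
```

View pics/c.png

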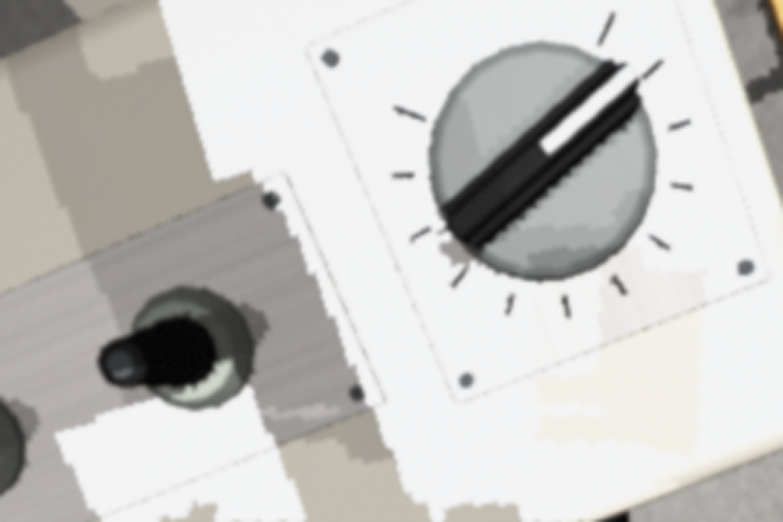

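```bash
python3 -m jog '[[[0,0,0],10,0],[[0,0,0],10,0],[[0,0,0],10,0],[[0,0,0],10,0],[[0,0,0],10,0],[[2.0,-2.6,1.5],0,0],[[2.0,-2.6,1.5],0,0],[[2.0,-2.6,1.5],0,0],[[1.8,-2.6,1.5],0,0],[[0,0,0],0,0]]'
cat > t.py <<'E'
from h import *
D=np.array([560.5,107,0])
s=telemetry.state();p=s['ee_pos'];psi=s['ee_rot'][2];a=np.radians(psi)
X=np.array([np.cos(a),np.sin(a)]);Y=np.array([np.sin(a),-np.cos(a)])
r=(p-D)[:2];f=s['force']
print('t',s['time_s'],'pos',p.round(1),'rot',s['ee_rot'].round(1),'in tool r=',(r@X).round(1),(r@Y).round(1),'F xy tool',(f[:2]@X).round(1),(f[:2]@Y).round(1),'Fz',f[2].round(1),'clicks',((116.5-psi)/24).round(2))
E
python3 t.py
```

```text
time_s: 3.45
ee_pos: [504.4, 134.2, 253.0]
ee_rot: [-179.3, -0.7, 116.2]
force: [0.2, 0.9, 1.0]
gripper_width: 0.3
t 3.45 pos [504.4 134.2 253. ] rot [-179.3   -0.7  116.2] in tool r= 49.1 -38.4 F xy tool 0.7 0.5 Fz 1.0 clicks 0.01
```

```bash
python3 -m jog '[[[-1.5,0.5,0.5],0,0],[[-1.4,0.4,0.5],0,0],[[0,0,0],0,0]]'; python3 t.py; python3 -m jog '[[[0,0,2],0,0],[[0,0,2],0,0],[[0,0,1.5],0,0],[[0,0,0],0,0]]'; python3 t.py
```

```text
time_s: 3.82
ee_pos: [527.7, 112.1, 243.3]
ee_rot: [-179.5, -0.7, 116.3]
force: [0.1, -0.2, 0.2]
gripper_width: 0.2
t 3.825 pos [527.7 112.1 243.3] rot [-179.5   -0.7  116.3] in tool r= 19.1 -27.2 F xy tool -0.2 0.0 Fz 0.2 clicks 0.01
time_s: 4.32
ee_pos: [530.1, 111.2, 186.6]
ee_rot: [-179.6, -0.7, 116.1]
force: [-0.9, 0.6, 0.2]
gripper_width: 0.4
t 4.325 pos [530.1 111.2 186.6] rot [-179.6   -0.7  116.1] in tool r= 17.2 -25.5 F xy tool 0.9 -0.6 Fz 0.2 clicks 0.02
```

```bash
python3 -m jog '[[[0.4,0.2,0],0,0],[[0,0,0],0,0]]'; python3 t.py; python3 -m jog '[[[0,0.1,0],0,0],[[0,0,0],0,0]]';python3 t.py; python3 -m jog '[[[0,0.1,0],0,0],[[0,0,0],0,0]]';python3 t.py
```

```text
time_s: 4.58
ee_pos: [531.1, 116.2, 187.8]
ee_rot: [-179.7, -0.7, 116.0]
force: [-0.3, 0.6, 0.6]
gripper_width: 0.1
t 4.575 pos [531.1 116.2 187.8] rot [-179.7   -0.7  116. ] in tool r= 21.1 -22.4 F xy tool 0.7 -0.0 Fz 0.6 clicks 0.02
time_s: 4.82
ee_pos: [532.6, 116.9, 188.8]
ee_rot: [-179.9, -0.6, 116.1]
force: [-0.2, 0.0, 1.1]
gripper_width: 0.6
t 4.825 pos [532.6 116.9 188.8] rot [-179.9   -0.6  116.1] in tool r= 21.1 -20.7 F xy tool 0.1 -0.2 Fz 1.1 clicks 0.02
time_s: 5.08
ee_pos: [533.6, 117.4, 189.1]
ee_rot: [-179.9, -0.6, 116.1]
force: [-0.6, 0.7, -0.7]
gripper_width: 0.5
t 5.075 pos [533.6 117.4 189.1] rot [-179.9   -0.6  116.1] in tool r= 21.2 -19.6 F xy tool 0.9 -0.2 Fz -0.7 clicks 0.02
```

```bash
for i in 1; do python3 -m jog '[[[0,0.1,0.2],0,0],[[0,0,0.1],0,0]]'; done; python3 t.py; python3 -m jog '[[[0,0.1,0],0,0],[[0,0,0],0,0]]';python3 t.py; python3 -m jog '[[[0,0.1,0],0,0],[[0,0,0],0,0]]';python3 t.py; python3 -m jog '[[[0,0.1,0],0,0],[[0,0,0],0,0]]';python3 t.py
```

```text
time_s: 5.32
ee_pos: [534.5, 117.8, 185.9]
ee_rot: [-179.9, -0.6, 116.1]
force: [-0.2, -0.1, 0.1]
gripper_width: 0.3
t 5.325 pos [534.5 117.8 185.9] rot [-179.9   -0.6  116.1] in tool r= 21.1 -18.6 F xy tool 0.0 -0.2 Fz 0.1 clicks 0.02
time_s: 5.58
ee_pos: [534.7, 118.0, 185.7]
ee_rot: [-179.8, -0.6, 116.1]
force: [-0.2, -0.6, 0.1]
gripper_width: 0.5
t 5.575 pos [534.7 118.  185.7] rot [-179.8   -0.6  116.1] in tool r= 21.2 -18.4 F xy tool -0.4 -0.5 Fz 0.1 clicks 0.02
time_s: 5.82
ee_pos: [534.8, 118.0, 185.7]
ee_rot: [-179.6, -0.6, 116.1]
force: [-1.0, -0.6, 0.8]
gripper_width: 0.6
t 5.825 pos [534.8 118.  185.7] rot [-179.6   -0.6  116.1] in tool r= 21.2 -18.2 F xy tool -0.1 -1.2 Fz 0.8 clicks 0.02
time_s: 6.08
ee_pos: [534.9, 118.1, 185.7]
ee_rot: [-179.5, -0.6, 116.1]
force: [-2.7, -1.6, 2.9]
gripper_width: 0.4
t 6.075 pos [534.9 118.1 185.7] rot [-179.5   -0.6  116.1] in tool r= 21.3 -18.1 F xy tool -0.2 -3.1 Fz 2.9 clicks 0.02
```

```bash
python3 -m jog '[[[0.18,0.25,0],6,0],[[0.18,0.25,0],6,0]]'; python3 t.py;  python3 -m jog '[[[0.18,0.25,0],6,0],[[0.18,0.25,0],6,0]]'; python3 t.py
```

```text
time_s: 6.32
ee_pos: [538.2, 123.2, 185.7]
ee_rot: [-179.4, -0.5, 103.7]
force: [-1.6, -0.5, 0.9]
gripper_width: 0.7
t 6.325 pos [538.2 123.2 185.7] rot [-179.4   -0.5  103.7] in tool r= 21.0 -17.8 F xy tool -0.1 -1.7 Fz 0.9 clicks 0.53
time_s: 6.58
ee_pos: [543.2, 127.9, 185.5]
ee_rot: [-179.4, -0.4, 91.3]
force: [-4.3, -3.3, 2.7]
gripper_width: 0.6
t 6.575 pos [543.2 127.9 185.5] rot [-179.4   -0.4   91.3] in tool r= 21.3 -16.8 F xy tool -3.2 -4.4 Fz 2.7 clicks 1.05
```

```bash
python3 -m jog '[[[0.18,0.2,0],6,0],[[0.18,0.2,0],6,0],[[0.18,0.2,0],6,0],[[0.18,0.2,0],6,0]]'; python3 t.py;  python3 -m jog '[[[0.18,0.2,0],6,0],[[0.18,0.2,0],6,0],[[0.18,0.2,0],6,0]]'; python3 t.py
```

```text
time_s: 7.08
ee_pos: [553.9, 135.2, 185.0]
ee_rot: [-179.4, -0.3, 66.5]
force: [-1.1, -0.1, 0.3]
gripper_width: 0.6
t 7.075 pos [553.9 135.2 185. ] rot [-179.4   -0.3   66.5] in tool r= 23.2 -17.2 F xy tool -0.6 -1.0 Fz 0.3 clicks 2.08
time_s: 7.45
ee_pos: [561.9, 138.4, 184.3]
ee_rot: [-179.2, -0.2, 47.8]
force: [-1.8, 0.4, 0.8]
gripper_width: 0.3
t 7.45 pos [561.9 138.4 184.3] rot [-179.2   -0.2   47.8] in tool r= 24.2 -20.1 F xy tool -0.9 -1.7 Fz 0.8 clicks 2.86
```

```bash
python3 -m jog '[[[0,-0.8,0],0,0],[[0,0,-4],0,0],[[-2,0,-4],0,0],[[-5,1,-4],0,0],[[-5,1,0],0,0],[[0,0,0],0,0]]'; python3 t.py; cat > m.py <<'E'
from h import *
import sys
w=grab('wrist');im=w['color'];D=np.array([560.5,107])
c=proj(w,[560.5,107,170])[0].astype(int);print(c)
x,y=np.clip(c-70,0,None);cr=cv2.resize(im[y:c[1]+70,x:c[0]+70],None,fx=4,fy=4,interpolation=cv2.INTER_CUBIC);cv2.imwrite('pics/'+sys.argv[1],cr[:,:,::-1])
hsv=cv2.cvtColor(im,cv2.COLOR_RGB2HSV)
wl=cv2.inRange(hsv,(0,0,190),(180,60,255))
n,l,s,ce=cv2.connectedComponentsWithStats(wl)
for j in range(1,n):
  mu0=ray(w,*ce[j],184)[:2]
  if 80<s[j,4]<700 and np.hypot(*(mu0-D))<32:
    ys,xs=np.where(l==j);P=np.array([ray(w,a,b,184)[:2] for a,b in zip(xs,ys)]);mu=P.mean(0);vt=np.linalg.svd(P-mu,full_matrices=False)[2][0]
    print('white',s[j],'axis',np.degrees(np.arctan2(vt[1],vt[0])).round(1),'r',np.hypot(*(mu-D)).round(1),'ang',np.degrees(np.arctan2(*(mu-D)[::-1])).round(1))
E
python3 m.py c3.png
```

```text
time_s: 8.2
ee_pos: [493.0, 41.9, 305.6]
ee_rot: [-179.5, -0.6, 48.6]
force: [-0.6, 0.8, 0.9]
gripper_width: 0.3
t 8.2 pos [493.   41.9 305.6] rot [-179.5   -0.6   48.6] in tool r= -93.4 -7.7 F xy tool 0.2 -1.0 Fz 0.9 clicks 2.83
[265  79]
```

View pics/c3.png

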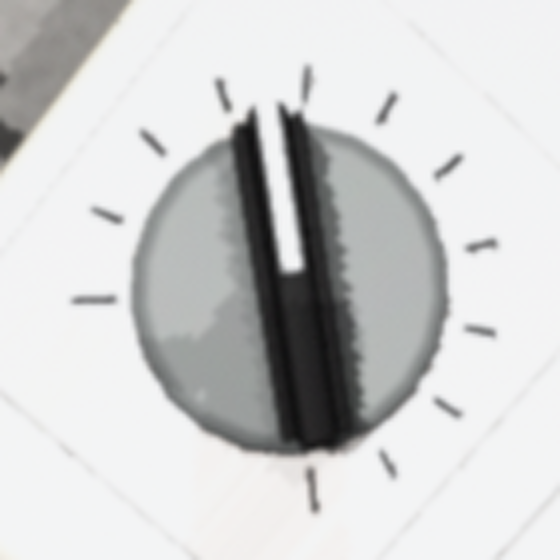

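```bash
python3 - <<'E'
from h import *
w=load('wrist')
f=lambda u,v,z:ray(w,195+u/4,9+v/4,z)[:2]
a=lambda p,q:np.degrees(np.arctan2(*(q-p)[::-1])).round(1)
print('line',a(f(290,270,184),f(267,105,184)),'edges',a(f(287,440,184),f(237,125,184)),a(f(345,430,184),f(300,115,184)))
T=[(95,299),(107,215),(152,142),(223,95),(307,83),(387,107),(450,165),(482,244),(482,330),(448,408),(388,464),(313,490)]
P=np.array([f(*t,153) for t in T]);c=P.copy()
A=np.c_[2*P,np.ones(12)];s=np.linalg.lstsq(A,(P**2).sum(1),rcond=None)[0];print('centre from ticks',s[:2])
print([a(s[:2],p) for p in P])
R=cv2.Rodrigues(w['rvec'])[0];print('cam fwd',R[2], -R.T@w['tvec'].ravel())
E
```

```text
line 57.5 edges 58.3 58.0
centre from ticks [561.19433002 105.10249539]
[np.float64(140.2), np.float64(116.4), np.float64(92.6), np.float64(68.6), np.float64(44.3), np.float64(20.5), np.float64(-3.7), np.float64(-27.6), np.float64(-51.7), np.float64(-76.0), np.float64(-100.0), np.float64(-123.9)]
cam fwd [-0.15454576 -0.16323476 -0.97440752] [536.68662974  91.14690363 457.82840922]
```

Measured, the bar is at about 58°, roughly half-way between stop 3 (68.6°) and stop 4 (44.3°). I'll let time pass and measure again.

```bash
python3 -m jog '[[[0,0,0],0,0],[[0,0,0],0,0],[[0,0,0],0,0],[[0,0,0],0,0]]' | head -2; cat > ang.py <<'E'
from h import *
# angle of dark bar: pixels nearly black within skirt, at mean height ~ edges of top; use white line + dark
D=np.array([561.2,105.1])
def ang(w):
    im=w['color'];hsv=cv2.cvtColor(im,cv2.COLOR_RGB2HSV)
    H,W=hsv.shape[:2];dk=cv2.inRange(hsv,(0,0,0),(180,255,60))
    c=proj(w,[*D,172])[0];m=np.zeros_like(dk);cv2.circle(m,tuple(int(i) for i in c),38,255,-1)
    n,l,s,ce=cv2.connectedComponentsWithStats(dk&m);j=1+s[1:,4].argmax()
    box=cv2.minAreaRect(np.argwhere(l==j)[:,::-1].astype(np.float32));b=cv2.boxPoints(box)
    e=b[1]-b[0] if np.hypot(*(b[1]-b[0]))>np.hypot(*(b[2]-b[1])) else b[2]-b[1]
    k=np.array(box[0]);p=ray(w,*(k-e/2),182)[:2];q=ray(w,*(k+e/2),182)[:2]
    return np.degrees(np.arctan2(*(q-p)[::-1]))%180,np.hypot(*(q-p)),s[j]
if __name__=='__main__':
    print(ang(load('wrist'))); w=grab('wrist'); print(ang(w))
E
python3 ang.py
```

```text
time_s: 8.75
ee_pos: [495.8, 46.0, 304.3]
(np.float64(58.91848781193016), np.float64(55.18370165316366), array([ 254,   42,   30,   77, 1117], dtype=int32))
(np.float64(59.02859692043607), np.float64(55.39515975658523), array([ 255,   48,   30,   77, 1116], dtype=int32))
```

The dial is resting at about 58.7°, 2.4 clicks on, in the near-zero-torque zone between stops. The tick fit puts the dial centre at (561.2,105.1). The goal is stop 5 at 20.5°. I'll re-engage with the finger flush to the bar.

```bash
sed -i 's/560.5,107,0/561.2,105.1,0/' t.py; python3 -m jog '[[[0,0,0],-10,0],[[3.5,0,1.5],0,0],[[3.5,0,1.5],0,0],[[3.5,0,1.5],0,0],[[0,0,1.5],0,0],[[0,0,0],0,0]]'; python3 t.py
```

```text
time_s: 9.55
ee_pos: [551.4, 139.6, 243.6]
ee_rot: [-179.7, -0.8, 59.3]
force: [-0.7, 0.2, 0.9]
gripper_width: 0.5
t 9.55 pos [551.4 139.6 243.6] rot [-179.7   -0.8   59.3] in tool r= 24.7 -26.0 F xy tool -0.2 -0.7 Fz 0.9 clicks 2.38
```

```bash
python3 -m jog '[[[0,0,1.9],0,0],[[0,0,1.9],0,0],[[-0.2,0,1.7],0,0],[[0,0,0],0,0]]'; python3 t.py; python3 -m jog '[[[0,0.4,0],0,0],[[0,0,0],0,0]]'; python3 t.py
```

```text
time_s: 10.05
ee_pos: [550.5, 135.6, 190.6]
ee_rot: [-179.9, -0.9, 59.1]
force: [0.3, -0.8, 0.2]
gripper_width: 0.4
t 10.05 pos [550.5 135.6 190.6] rot [-179.9   -0.9   59.1] in tool r= 20.7 -24.8 F xy tool -0.5 0.7 Fz 0.2 clicks 2.39
time_s: 10.3
ee_pos: [555.2, 132.9, 193.0]
ee_rot: [179.9, -1.1, 59.1]
force: [0.2, -0.2, -0.0]
gripper_width: 0.7
t 10.3 pos [555.2 132.9 193. ] rot [179.9  -1.1  59.1] in tool r= 20.7 -19.5 F xy tool -0.1 0.3 Fz -0.0 clicks 2.39
```

```bash
python3 -m jog '[[[0.1,0.1,0.6],0,0],[[0,0,0],0,0]]'; python3 t.py; python3 -m jog '[[[0.18,0.23,0],6,0],[[0.18,0.23,0],6,0],[[0.18,0.23,0],6,0]]'; python3 t.py
```

```text
time_s: 10.55
ee_pos: [557.2, 133.3, 187.6]
ee_rot: [179.9, -1.1, 59.1]
force: [-0.0, 0.7, -0.2]
gripper_width: 0.4
t 10.55 pos [557.2 133.3 187.6] rot [179.9  -1.1  59.1] in tool r= 22.1 -18.0 F xy tool 0.6 -0.4 Fz -0.2 clicks 2.39
time_s: 10.92
ee_pos: [565.5, 133.9, 187.7]
ee_rot: [-179.7, -1.1, 40.5]
force: [-0.2, -0.3, -0.8]
gripper_width: 0.7
t 10.925 pos [565.5 133.9 187.7] rot [-179.7   -1.1   40.5] in tool r= 22.0 -19.1 F xy tool -0.3 0.1 Fz -0.8 clicks 3.17
```

```bash
python3 -m jog '[[[0.18,0.27,0],6,0],[[0.18,0.25,0],6,0]]'; python3 t.py; python3 -m jog '[[[0.12,0.2,0],4,0],[[0,0,0],0,0]]'; python3 t.py
```

```text
time_s: 11.18
ee_pos: [570.2, 133.4, 187.7]
ee_rot: [-179.3, -0.8, 28.1]
force: [-1.4, 2.5, 1.1]
gripper_width: 0.8
t 11.175 pos [570.2 133.4 187.7] rot [-179.3   -0.8   28.1] in tool r= 21.3 -20.7 F xy tool -0.1 -2.9 Fz 1.1 clicks 3.68
time_s: 11.42
ee_pos: [572.0, 133.1, 187.7]
ee_rot: [-179.1, -0.8, 24.0]
force: [0.5, 0.0, 0.3]
gripper_width: 0.4
t 11.425 pos [572.  133.1 187.7] rot [-179.1   -0.8   24. ] in tool r= 21.2 -21.2 F xy tool 0.5 0.2 Fz 0.3 clicks 3.85
```

```bash
python3 -m jog '[[[0,0.15,0],1,0],[[0,0,0],0,0]]'; python3 t.py; python3 -m jog '[[[0,0.1,0],1,0],[[0,0,0],0,0]]'; python3 t.py
```

```text
time_s: 11.68
ee_pos: [572.8, 132.2, 187.8]
ee_rot: [-179.1, -0.8, 23.0]
force: [0.1, 0.5, 0.2]
gripper_width: 0.1
t 11.675 pos [572.8 132.2 187.8] rot [-179.1   -0.8   23. ] in tool r= 21.3 -20.4 F xy tool 0.3 -0.4 Fz 0.2 clicks 3.89
time_s: 11.92
ee_pos: [573.3, 130.9, 187.8]
ee_rot: [-179.1, -0.8, 22.0]
force: [-0.0, -0.7, -0.1]
gripper_width: 0.1
t 11.925 pos [573.3 130.9 187.8] rot [-179.1   -0.8   22. ] in tool r= 20.9 -19.4 F xy tool -0.3 0.6 Fz -0.1 clicks 3.94
```

```bash
python3 -m jog '[[[0,-0.8,0],0,0],[[0,0,-4],0,0],[[-2,0,-4],0,0],[[-5,1,-4],0,0],[[-5,1,0],0,0],[[0,0,0],0,0]]'|tail -4; python3 t.py; python3 m.py c5.png; python3 ang.py
```

```text
ee_pos: [463.3, 73.5, 307.6]
ee_rot: [-179.1, -0.6, 22.1]
force: [0.8, -0.1, -0.2]
gripper_width: 0.5
t 12.675 pos [463.3  73.5 307.6] rot [-179.1   -0.6   22.1] in tool r= -102.6 -7.5 F xy tool 0.7 0.4 Fz -0.2 clicks 3.93
[265  66]
(np.float64(19.738989265245905), np.float64(54.43173024956341), array([ 258,   29,   21,   76, 1026], dtype=int32))
(np.float64(19.62530770559576), np.float64(54.76982217035305), array([ 258,   32,   21,   76, 1021], dtype=int32))
```

View pics/c5.png

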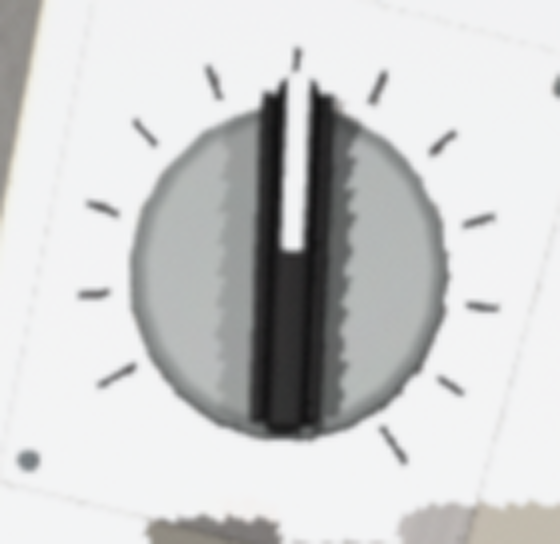

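The pointer is at tick 5: measured 19.7° against 20.5° for that stop, so exactly four clicks on. Next is the near nozzle.

```bash
python3 -m jog '[[[2.8,4.2,0],0,0],[[2.8,4.2,1.5],0,0],[[2.8,4.1,1.5],0,0],[[0,0,1.5],0,0],[[0,0,0],0,0],[[0,0,0],0,0]]'>/dev/null; sed 's/561.2,105.1,0/588.3,-10.7,0/' t.py > tn.py; python3 tn.py
```

```text
t 13.525 pos [599.3  -5.7 257.2] rot [-179.    -0.7   22.5] in tool r= 12.1 -0.4 F xy tool -0.2 -0.6 Fz 0.3 clicks 3.92
```

```bash
python3 -m jog '[[[-1.1,0,1],0,0],[[0,0,1],0,0],[[0,0,0],0,0]]'>/dev/null; python3 tn.py;  python3 -m jog '[[[0,0,0.6],0,0],[[0,0,0],0,0]]'>/dev/null; python3 tn.py
```

```text
t 13.9 pos [588.8  -7.2 239.2] rot [-179.    -1.    22.7] in tool r= 1.8 -3.0 F xy tool 0.7 0.4 Fz 0.7 clicks 3.91
t 14.15 pos [589.5  -6.6 233.8] rot [-179.1   -1.1   22.7] in tool r= 2.7 -3.3 F xy tool -0.3 -0.1 Fz -0.2 clicks 3.91
```

```bash
python3 -m jog '[[[-0.25,0.35,0.5],0,0],[[0,0,0],0,0]]'>/dev/null; python3 tn.py;  python3 -m jog '[[[0,0,0.4],0,0],[[0,0,0.4],0,0]]'>/dev/null; python3 tn.py; python3 -m jog '[[[0,0,0.4],0,0],[[0,0,0.2],0,0]]'>/dev/null; python3 tn.py
```

```text
t 14.4 pos [588.8 -11.  228.5] rot [-179.1   -1.1   22.7] in tool r= 0.3 0.5 F xy tool 0.5 0.3 Fz 0.0 clicks 3.91
t 14.65 pos [589.1 -11.1 220.7] rot [-179.1   -1.1   22.7] in tool r= 0.6 0.6 F xy tool -1.3 0.3 Fz 2.1 clicks 3.91
t 14.9 pos [589.2 -11.1 215.2] rot [-179.2   -1.2   22.7] in tool r= 0.7 0.7 F xy tool -2.2 -1.0 Fz 11.0 clicks 3.91
```

```bash
python3 -m jog '[[[0,0,0.2],0,0],[[0,0,0],0,0]]'>/dev/null; python3 tn.py;  python3 -m jog '[[[0,0,-1],0,0],[[0,0,-1.5],0,0],[[0,0,-3],0,0],[[-4,0,-4],0,0],[[-4,0,0],0,0],[[-4,-1,0],0,0],[[-2,-1,0],0,0],[[0,0,0],0,0]]'>/dev/null; python3 tn.py; python3 ang.py | tail -1
python3 - <<'E'
from h import *
w=load('wrist');cv2.imwrite('pics/e.png',w['color'][:,:,::-1]);print(proj(w,[[588.5,-11,204],[588.5,-11,196],[561.2,105.1,184]]))
b=grab('top');print(0);cv2.imwrite('pics/t2.png',b['color'][:,:,::-1])
E
```

```text
t 15.15 pos [589.1 -11.  216. ] rot [-179.2   -1.3   22.7] in tool r= 0.6 0.6 F xy tool -1.6 0.5 Fz 3.8 clicks 3.91
t 16.15 pos [448.9 -49.7 314.9] rot [-179.4   -1.5   22.7] in tool r= -143.6 -17.9 F xy tool 0.1 0.5 Fz 0.1 clicks 3.91
(np.float64(18.455586276253115), np.float64(19.865325849103314), array([119,   0,  26,  29, 690], dtype=int32))
[[283.70660985   2.58407911]
 [282.89018756   6.28425397]
 [125.50796379 -16.5642368 ]]
0
```

View pics/e.png

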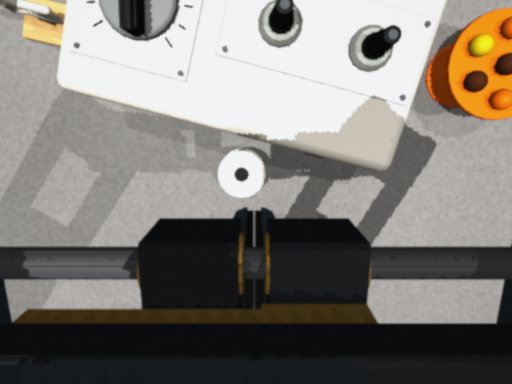

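View pics/t2.png

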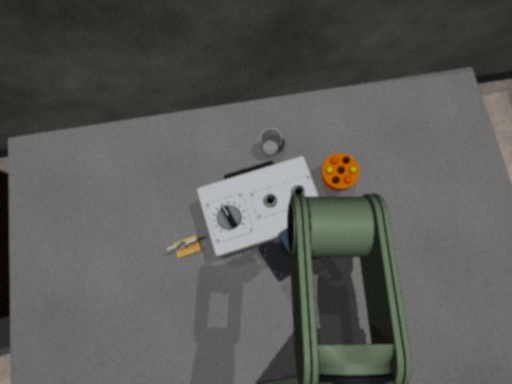

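The dial is still at tick 5, both nozzles are up and nothing else has moved. The press force peaked at 11 N, then settled at 3.8 N, a spring-only level, so I'm not certain the nozzle bottomed. I'll press again firmly until a steady stop force shows.

```bash
python3 -m jog '[[[4.8,0.6,0],0,0],[[4.8,0.6,1],0,0],[[4.2,0.6,2],0,0],[[0,0,2],0,0],[[0,0,1.5],0,0],[[0,0,0],0,0],[[0,0,0],0,0]]'>/dev/null; python3 tn.py
```

```text
t 17.125 pos [598.   -9.6 249.5] rot [-179.5   -1.7   22.8] in tool r= 9.4 2.8 F xy tool 0.7 0.5 Fz 0.9 clicks 3.9
```

```bash
python3 -m jog '[[[-0.9,-0.3,0.8],0,0],[[0,0,0.6],0,0],[[0,0,0],0,0]]'>/dev/null; python3 tn.py
```

```text
t 17.5 pos [588.1 -10.5 236.4] rot [-179.6   -1.9   22.8] in tool r= -0.1 -0.2 F xy tool -0.3 -0.1 Fz -0.1 clicks 3.9
```

```bash
python3 -m jog '[[[0,0,0.6],0,0],[[0,0,0.5],0,0],[[0,0,0.5],0,0],[[0,0,0.4],0,0]]'>/dev/null; python3 tn.py; python3 -m jog '[[[0,0,0.3],0,0]]'>/dev/null; python3 tn.py; python3 -m jog '[[[0,0,0.3],0,0]]'>/dev/null; python3 tn.py;python3 -m jog '[[[0,0,0.3],0,0]]'>/dev/null; python3 tn.py
```

```text
t 18.0 pos [589.  -10.3 216.5] rot [-179.6   -2.    22.8] in tool r= 0.8 -0.1 F xy tool -2.1 0.8 Fz 3.8 clicks 3.9
t 18.125 pos [589.2 -10.3 215. ] rot [-179.7   -2.    22.8] in tool r= 1.0 0.0 F xy tool -3.3 -0.3 Fz 17.8 clicks 3.9
t 18.25 pos [589.3 -10.3 215. ] rot [-179.7   -2.1   22.8] in tool r= 1.1 0.0 F xy tool -6.9 -2.3 Fz 19.7 clicks 3.9
t 18.375 pos [589.2 -10.3 215.1] rot [-179.8   -2.2   22.8] in tool r= 1.0 -0.0 F xy tool -5.6 -2.9 Fz 16.1 clicks 3.9
```

It's bottomed: about 18 N steady at a fixed height of 215.0. I'll release and check.

```bash
python3 -m jog '[[[0,0,-1],0,0],[[0,0,-1.5],0,0],[[0,0,-3],0,0],[[-4,0,-4],0,0],[[-4,0,0],0,0],[[-4,0,0],0,0],[[-4,0,-2],0,0],[[-3,0,-2],0,0],[[0,0,0],0,0],[[0,0,0],0,0]]'; python3 - <<'E'
from h import *
w=grab('wrist');s=grab('scene')
cv2.imwrite('pics/f.png',cv2.resize(s['color'][130:290,100:420],(800,400),interpolation=cv2.INTER_CUBIC)[:,:,::-1])
E
```

```text
time_s: 19.62
ee_pos: [406.5, -88.2, 347.9]
ee_rot: [-179.9, -2.4, 22.9]
force: [-0.3, -0.5, -0.3]
gripper_width: 0.4
```

View pics/f.png

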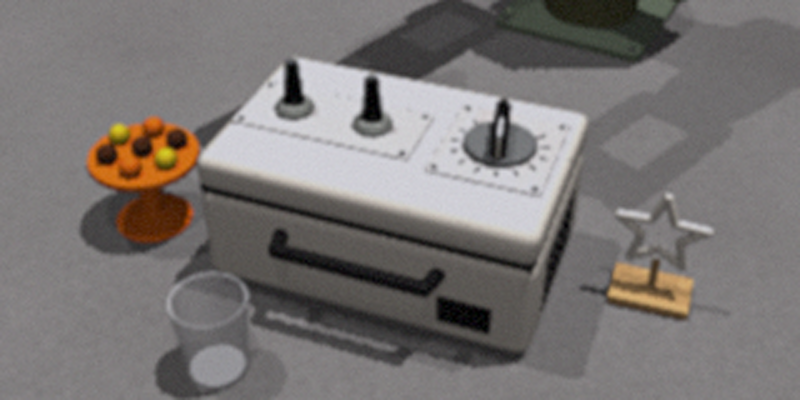

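The dial is where it should be, both nozzles are up, the bystanders in view are undisturbed and the robot is clear.

```bash
python3 -c "from workcell import job_done; print(job_done())"
```

```text
the job is handed in; nothing more can be done
None
```

I turned the dial clockwise by four clicks, then pressed the near nozzle fully down and let it spring back. The job is handed in at about 20 s of the 51 s allowed.

- **Dial:** I pushed one side of the grip bar with the closed fingers and never pinched it. It went from stop 1 (pointer at about 116.5°) to stop 5. Afterwards the pointer lined up with tick 5, measured at 19.7° against 20.5° for that stop. When I backed off partway to check, it was resting between two stops at about 2.4 clicks. I pushed on from there, and it never went past four.
- **Nozzle:** I pressed it twice. The first press peaked at 11 N but settled at 3.8 N, so I could not be sure it had reached the bottom. The second gave a steady 16–20 N at a fixed height, so it was fully down.
- **Final checks:** The last picture shows both nozzles up, the dial at its new setting, and the star, cake stand and cup in place. The spool is not in that picture; it looked in place after the first press. The gripper was clear, with contact forces near zero.

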